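Make up two spare-part sets on their pinned carriers

ROBOT

A 6-joint arm with a two-finger parallel gripper is mounted at the origin on the work surface. World frame = base frame: x ahead of the robot, y to its left, z up, the work surface at z = 0. Lengths are in m, angles in rad, forces in N, time in s.
With the tool pointing down it reaches from about 0.4 to 0.925 m from the base axis. Payload 3.4 kg.
Tool frame: the origin (TCP) lies between the finger pads; the fingertips stand 22 mm ahead of it and the grasp point (between the pads) lies 3 mm ahead of it; z points along the fingers, x is the direction in which the jaws open and shut, and the axes are right-handed (so a half turn about z gives the same grasp; the last joint's range is limited). The gripper opens to 85 mm and grips with 20 to 120 N. Pads are 22 mm wide; open, the fingers measure 114 mm over their backs; the gripper's body (76 mm by 85 mm) begins 54 mm behind the grasp point. The pads swing forward as they close: fully open they stand 13 mm farther back than shut.
Start: joints at [1.139, 0.307, 1.506, -0, 1.328, -0.073], TCP at [0.201, 0.539, 0.253] pointing down, gripper open.
Joint ranges: [-3.12, 3.12], [-1.05, 2.28], [0.14, 2.33], [-1.42, 4.57], [0.1, 2.73], [-2.68, 2.68]. Speed limits (rad/s): [2.57, 2.57, 3.14, 3.14, 3.14, 3.14].

INTERFACE

Orientations are given as [roll, pitch, yaw] about the fixed x, y, z axes, in that order (R = Rz(yaw) Ry(pitch) Rx(roll)).
In Python, from plant import bot gives the robot as it stands.
- The arm moves only by the shell command python3 -m pendant 'ROWS' [FORCE]. ROWS is JSON, a list of rows, each a list of 7 numbers: the shift along the tool's x, y, z in mm, then the turn, a rotation vector about the tool's x, y, z in degrees, then the opening, from -1 (shut) to 1 (fully open). In form: [[x, y, z, wx, wy, wz, fingers], ...]. A call has 1 to 10 rows; each row shifts and turns the commanded pose from where the row before left it, along the tool's axes as they then stand; what a row does not reach is not made up. A row lasts 1/8 s, in which the tool goes at most 62.5 mm and 10.7 degrees, less where a joint would pass 70% of its speed; a pose out of reach is approached as far as the arm can. A call is refused whole if a number of a shift passes 62.5 or a number of a turn 10.7, either way. A call with a gripper value outside its range is refused whole. The fingers move at their own pace and stop on an object; FORCE is the grip in N (left out, the last holds). Time passes only in rows, so rows that do not move let the fingers close. It gives the time, the measured TCP pose, the force and the opening at its end, in the units of the state.
- bot.state(): the state, without advancing time (a new reading comes with each control period).
- bot.capture(name): name is "scene" or "top"; returns a dict with "image" (480x640x3 uint8, red, green, blue), "intrinsics" (3x3 intrinsics, pixels), "rvec" (rotation vector, rad) and "tvec" (3), from world to camera coordinates, as OpenCV has them. Camera axes: x right, y down, z forward; pixel columns grow to the right and rows downward; lengths in m; the calibration is good to about 2 mm. A picture is of the moment at which its call begins. There is no depth.
- bot.job_done(): hands the job in, once; it reports no verdict.
Trained networks look in a picture, given as the dict that the camera call returned (one of the last four; its "shot" number tells which), for a name from the list of things; names that differ only in an ending like _2 or _b are one class to them, and where a whole thing is asked for, a point or a joint stands for the part that bears it (a point fixed in the world has none). Each returns a list of dicts, best first, with "p" (0 to 1); they miss things now and then, are a little off and sometimes report something else, mostly with a low value. They report only what shows in the picture. A call takes as long as a camera call. They do not tell look-alikes from the thing itself.
- bot.find_in(picture, label): "centre" ([column, row] in pixels, amid what is visible of it).
- bot.trace(picture, label): "region" (480x640 bool, what is visible of it) and "centre" ([column, row] in pixels, amid what is visible of it).
- bot.pinpoint(picture, label): "centre" ([column, row] in pixels: a listed point, or the origin of a listed thing).
The state is a dict: "time_s": time; "q": joint angles; "qd": joint speeds; "joint_efforts": joint torques, N m; "position": TCP position; "orientation": TCP orientation; "force": force on the tool from outside, world axes, zero at the start; "torque": the same for the moment, N m; "grip_width": finger opening in m.
Only numpy, scipy, OpenCV 4.12 (cv2) and the standard library are available. Lean on these libraries where they do the work, as an engineer would, in place of code of your own. Each camera call takes 0.05 s, during which the arm holds its last target. There are 200 camera calls.

TASK

Make up two sets of spares on the two pinned wooden carriers. Thread the round flange, then the two-eared gland plate, then the sleeve over the pin of the round carrier, in that order from the bottom up; on the square carrier put the square washer first and the hexagon nut on top of it. Every part should lie flat on the one below, and the carton and the can stay where they are.

Things in the scene. Friction and masses are not known exactly. Their poses are not given: they have to be found in the camera images.
- flange: Flat round bare-steel flange ring, 64 mm outside diameter, 12 mm thick, through hole 28 mm in diameter, six small dark bolt-hole marks on its upper face; lies flat, loose, about 0.24 kg. Origin: centre of its underside, on the axis of the hole; z up through the hole.
- gland: Flat steel gland plate with two ears: a block 48 mm wide (x) and 50 mm long (y) with flat sides at x = +-24 mm, from which a rounded ear reaches out to y = +48 mm and another to y = -48 mm (96 mm overall, ears about 26 to 30 mm wide, each with a dark bolt-hole mark). 10 mm thick; central through opening, 28 mm square. Lies flat, loose, about 0.2 kg; it can be gripped across the 48 mm flat sides. Origin: centre of its underside, on the axis of the hole; z up through the hole.
- sleeve: Short plain round steel sleeve, 42 mm outside diameter, 22 mm tall, through bore 28 mm; stands upright, loose, about 0.13 kg. Origin: centre of its underside, on the axis of the hole; z up through the hole.
- washer: Square flat steel plate washer, 58 x 58 mm with sides along its x and y, 12 mm thick, central through opening 28 mm square; lies flat, loose, about 0.24 kg. Origin: centre of its underside, on the axis of the hole; z up through the hole.
- nut: Hexagon steel ring nut, 55 mm across flats, 63.5 mm across corners, 20 mm tall, unthreaded hexagonal hole 30 mm across; one pair of outer flats faces +x and -x, the other pairs are 60 degrees round. Lies flat, loose, about 0.24 kg. Origin: centre of its underside, on the axis of the hole; z up through the hole.
- round_carrier: Target, fixed to the bench wherever it stands: a round wooden foot 96 mm in diameter and 18 mm thick with an upright dark steel pin in its centre, 16 mm in diameter, standing 48 mm above the foot (top 66 mm above the bench), its last 5 mm tapered. Origin: centre of the underside of the foot, on the pin's axis; z up.
- square_carrier: Target, fixed to the bench wherever it stands: a square wooden foot 88 x 88 mm and 18 mm thick with an upright dark steel pin in its centre, 16 mm in diameter, standing 36 mm above the foot (top 54 mm above the bench), its last 5 mm tapered. Origin: centre of the underside of the foot, on the pin's axis; z up; sides along its x and y.
- carton: Bystander: closed loose cardboard carton 75 x 110 x 60 mm (x, y, z), standing at the left edge of the work. Origin: centre of its underside.
- can: Bystander: upright loose plain metal can, 60 mm in diameter, 100 mm tall, at the right edge of the work. Origin: centre of its underside.
Not all that is in view belongs to the job. Leave any blue or yellow look-alike of the square_carrier alone.

How it is judged:
At the end, for the whole second after the job is handed in: Round carrier, bottom up: flange, gland plate, sleeve; square carrier: washer, nut. Each within 10 mm of its pin's axis, underside within 3 mm of its seated height (18, 30, 40; 18, 30 mm above the bench), level within 0.08 rad, at rest; carton and can within 30 mm of their start (horizontal distance between each of flange, gland, sleeve and round_carrier below 0.01 m and z of flange in the frame of round_carrier between 0.015 and 0.021 m and angle between each of flange, gland, sleeve, washer, nut's own z axis and vertical below 0.08 rad and linear speed of each of flange, gland, sleeve, washer, nut below 0.02 m/s and z of gland in the frame of round_carrier between 0.027 and 0.033 m and z of sleeve in the frame of round_carrier between 0.037 and 0.043 m and horizontal distance between each of washer, nut and square_carrier below 0.01 m and z of washer in the frame of square_carrier between 0.015 and 0.021 m and z of nut in the frame of square_carrier between 0.027 and 0.033 m and not (distance of carton from where it was at the start of the episode above 0.03 m) and not (distance of can from where it was at the start of the episode above 0.03 m)); the robot touches nothing.
It fails at once if the carton is moved by more than 30 mm (distance of carton from where it was at the start of the episode above 0.03 m).
It fails at once if the can is moved by more than 30 mm (distance of can from where it was at the start of the episode above 0.03 m).
It also fails if it takes over 115 s, if anything falls off the work surface, if the arm or the gripper's body presses on something with over 40 N, if the wrist force passes 120 N, or if a joint passes its speed limit or range.

## Working session

There is one attempt and no reset: what is moved stays moved. The work goes in short steps, Python scripts to look and compute and a shell command to move; the robot and the scene stay as the last step left them, time stands still between calls to the robot, and variables do not carry over. Pictures are saved under pics/ and viewed, about 12 in all and at most 16, crops included, and the job is handed in when it is done.

```bash
ls; mkdir -p pics
cat > h.py <<'E'
import numpy as np, cv2
from plant import bot
def ray(c,px):
    K=np.array(c["intrinsics"]);R=cv2.Rodrigues(np.array(c["rvec"],float))[0];t=np.array(c["tvec"],float).ravel()
    d=R.T@np.linalg.solve(K,[px[0],px[1],1.]);return -R.T@t,d
def onz(c,px,z):
    o,d=ray(c,px);return (o+d*(z-o[2])/d[2])
def proj(c,P):
    return cv2.projectPoints(np.array(P,float).reshape(-1,1,3),np.array(c["rvec"],float),np.array(c["tvec"],float),np.array(c["intrinsics"],float),None)[0].reshape(-1,2)
def save(c,n,box=None,s=1):
    im=c["image"][:,:,::-1]
    if box: im=im[box[1]:box[3],box[0]:box[2]]
    cv2.imwrite("pics/"+n,cv2.resize(im,None,fx=s,fy=s,interpolation=cv2.INTER_CUBIC))
E
python3 - <<'E'
from h import *
np.set_printoptions(precision=3,suppress=True)
for n in ("top","scene"):
    c=bot.capture(n);save(c,n+"0.png")
    print(n,ray(c,(320,240)))
    for l in "flange gland sleeve washer nut round_carrier square_carrier carton can".split():
        for r in bot.pinpoint(c,l)[:3]:
            print(l,round(r["p"],2),np.round(r["centre"],1),onz(c,r["centre"],0))
print(bot.state())
E
```

```text
pics
top (array([0.548, 0.002, 1.086]), array([ 0.047, -0.027, -0.999]))
flange 0.59 [268.1 236.1] [0.607 0.095 0.   ]
gland 0.78 [389.2 310.8] [ 0.436 -0.192  0.   ]
washer 0.87 [238.3 305.2] [0.444 0.161 0.   ]
washer 0.7 [339.  234.9] [ 0.612 -0.071  0.   ]
nut 0.78 [297.7 311.6] [0.432 0.022 0.   ]
round_carrier 0.63 [430.4 220.8] [ 0.65  -0.288  0.   ]
round_carrier 0.27 [339.8 232.8] [ 0.617 -0.073  0.   ]
square_carrier 0.95 [246.1 170.1] [0.762 0.151 0.   ]
square_carrier 0.59 [190.6 231.6] [0.614 0.276 0.   ]
can 0.65 [466.1 321. ] [ 0.415 -0.373  0.   ]
scene (array([1.269, 0.69 , 0.902]), array([-0.531, -0.525, -0.665]))
flange 0.97 [335.7 282.1] [0.621 0.094 0.   ]
gland 0.66 [300.3 185.9] [ 0.436 -0.198  0.   ]
sleeve 0.64 [282. 242.] [ 0.612 -0.079 -0.   ]
washer 0.97 [417.3 259.9] [0.453 0.177 0.   ]
nut 0.59 [366.  220.9] [ 0.428  0.011 -0.   ]
round_carrier 0.93 [210.5 205.1] [ 0.637 -0.302  0.   ]
square_carrier 0.58 [410.6 327.6] [0.613 0.281 0.   ]
square_carrier 0.58 [235.4 295.3] [ 0.788 -0.03  -0.   ]
carton 0.82 [522.  298.5] [0.401 0.397 0.   ]
carton 0.62 [278.9 243.6] [ 0.62 -0.08  0.  ]
can 0.77 [260.3 155.7] [ 0.413 -0.372  0.   ]
can 0.68 [406.  328.1] [0.62  0.276 0.   ]
{'time_s': 1.0, 'q': array([ 1.139,  0.307,  1.506, -0.   ,  1.328, -0.073]), 'qd': array([ 0.001, -0.001, -0.001,  0.001, -0.   , -0.   ]), 'joint_efforts': array([  0.001, -45.748, -25.234,  -0.   ,   0.001,  -0.   ]), 'position': array([0.201, 0.539, 0.253]), 'orientation': array([3.142, 0.   , 1.213]), 'force': array([ 0.74 , -0.526, -0.823]), 'torque': array([-0.007, -0.002,  0.041]), 'grip_width': 0.08578169095592149}
```

View pics/top0.png

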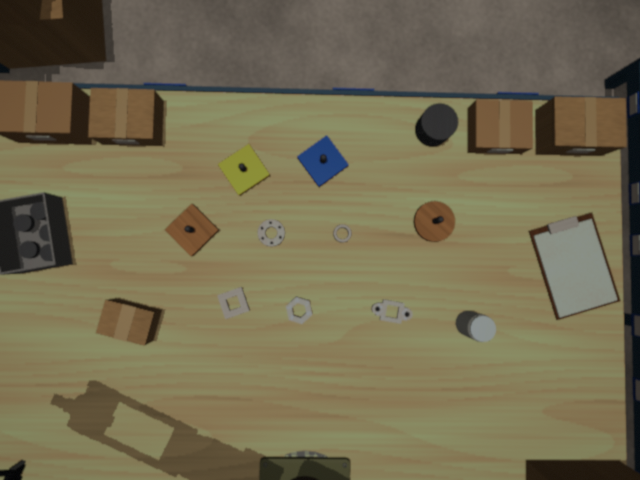

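View pics/scene0.png

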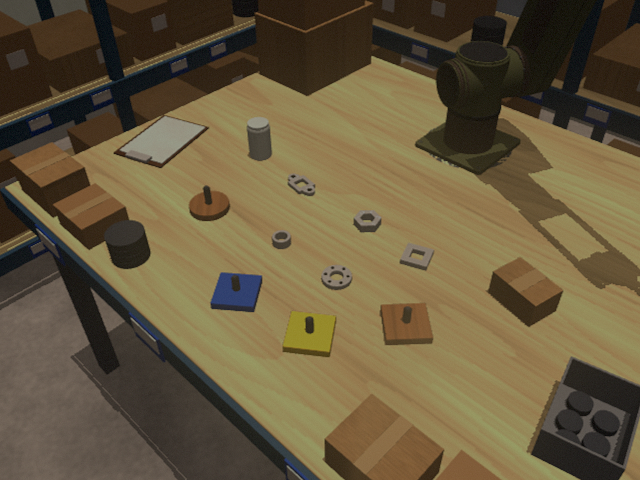

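Candidates, in top-image pixels:
- **Square carrier:** wooden (191,230), yellow (245,169) or blue (323,161). I choose the wooden one.
- **Parts:** flange (271,233), sleeve (342,233), washer (234,303), nut (300,310) and gland (392,311).
- **Round carrier:** (435,221). The black can (438,124) and the shelf boxes are clutter.

Next I fit model outlines in both cameras.

```bash
cat > fit.py <<'E'
from h import *
from scipy.optimize import minimize
def circ(r,n=40): a=np.linspace(0,2*np.pi,n,endpoint=False);return np.c_[r*np.cos(a),r*np.sin(a)]
def sq(a,b): return np.array([[a,b],[-a,b],[-a,-b],[a,-b]])
hexa=63.5/2*np.c_[np.cos(np.radians(np.arange(30,390,60))),np.sin(np.radians(np.arange(30,390,60)))]
gl=np.r_[sq(24,25),circ(14)+[0,34],circ(14)+[0,-34]]
# label:(list of (outline,z0,z1), guess)
M={"flange":([(circ(32),0,12)],(.615,.094,0)),"gland":([(gl,0,10)],(.436,-.195,-.0)),"sleeve":([(circ(21),0,22)],(.612,-.076,0)),
"washer":([(sq(29,29),0,12)],(.448,.167,.2)),"nut":([(hexa,0,20)],(.431,.018,0)),
"round_carrier":([(circ(48),0,18),(circ(8),18,66)],(.643,-.293,0)),"square_carrier":([(sq(44,44),0,18),(circ(8),18,54)],(.614,.278,.7))}
def polys(c,parts,p,z=0):
    cs,sn=np.cos(p[2]),np.sin(p[2]);out=[]
    for o,a,b in parts:
        xy=o/1e3@np.array([[cs,sn],[-sn,cs]])+p[:2]
        P=np.r_[np.c_[xy,np.full(len(xy),z+a/1e3)],np.c_[xy,np.full(len(xy),z+b/1e3)]]
        out.append(cv2.convexHull(proj(c,P).astype(np.float32))[:,0])
    return out
S=4
def model(c,parts,p,box,z=0):
    x0,y0,x1,y1=box;m=np.zeros(((y1-y0)*S,(x1-x0)*S),np.uint8)
    for q in polys(c,parts,p,z): cv2.fillConvexPoly(m,np.round(((q-[x0,y0]+.5)*S-.5)*16).astype(np.int32),1,shift=4)
    return m
def observe(c,l,g,z=0):
    e=proj(c,[g[0],g[1],z+.01])[0]
    rs=[r for r in bot.trace(c,l) if np.hypot(*(np.array(r["centre"])-e))<25]
    if not rs: return None
    m=rs[0]["region"].astype(np.uint8)
    if "carrier" not in l:
        h=cv2.convexHull(np.argwhere(m)[:,::-1].astype(np.int32)); cv2.fillConvexPoly(m,h,1)
    box=[int(e[0])-40,int(e[1])-40,int(e[0])+40,int(e[1])+40]
    mm=m[box[1]:box[3],box[0]:box[2]]
    return cv2.resize(mm.astype(np.float32),None,fx=S,fy=S,interpolation=cv2.INTER_LINEAR)>.5,box
def fit(cams,l,g,z=0,yaws=None):
    obs=[(c,o) for c in cams if (o:=observe(c,l,g,z))];parts=M[l][0]
    def cost(p):
        s=0
        for c,(m,box) in obs:
            k=model(c,parts,p,box,z)>0; s+=1-(k&m).sum()/(k|m).sum()
        return s/len(obs)
    best=None
    for y in (yaws if yaws is not None else [g[2]]):
        p0=np.array([g[0],g[1],y]);sim=np.r_[[p0],p0+np.diag([.01,.01,.15])]
        r=minimize(cost,p0,method="Nelder-Mead",options=dict(initial_simplex=sim,xatol=1e-4,fatol=1e-5))
        if best is None or r.fun<best.fun: best=r
    return best.x,best.fun,len(obs)
E
python3 - <<'E'
from fit import *
np.set_printoptions(precision=4,suppress=True)
ct,csn=bot.capture("top"),bot.capture("scene")
Y={"gland":np.arange(-1.4,1.5,.4),"washer":[-.4,0,.4],"nut":[-.3,0,.3],"square_carrier":[.4,.8,1.1]}
R={}
ov=csn["image"][:,:,::-1].copy();ov=cv2.resize(ov[150:360,180:450],None,fx=3,fy=3,interpolation=cv2.INTER_CUBIC)[:600,:800]
for l,(parts,g) in M.items():
    p,f,n=fit([ct,csn],l,g,yaws=Y.get(l));R[l]=p
    a=[fit([c],l,p)[0] for c in (ct,csn)]
    print(l,p,"deg",np.degrees(p[2]).round(1),"cost",round(f,3),n,"top",a[0],"scene",a[1])
    for q in polys(csn,parts,p): cv2.polylines(ov,[np.round((q-[180,150]+.5)*3).astype(int)],True,(0,0,255),1)
cv2.imwrite("pics/fit.png",ov)
E
```

```text
flange [0.6154 0.0875 0.2276] deg 13.0 cost 0.069 2 top [0.6155 0.0877 0.2378] scene [0.6135 0.0873 0.2715]
gland [ 0.437  -0.1971 -0.1611] deg -9.2 cost 0.082 2 top [ 0.4376 -0.1971 -0.1687] scene [ 0.4353 -0.1996 -0.102 ]
sleeve [ 0.6162 -0.0774  0.0399] deg 2.3 cost 0.081 2 top [ 0.6169 -0.0776  0.079 ] scene [ 0.6148 -0.0777 -0.0522]
washer [0.4518 0.1719 0.3181] deg 18.2 cost 0.092 2 top [0.4522 0.1721 0.3491] scene [0.4511 0.1708 0.2869]
nut [ 0.4368  0.0192 -0.2969] deg -17.0 cost 0.083 2 top [ 0.4382  0.0196 -0.2864] scene [ 0.4348  0.0182 -0.2386]
round_carrier [ 0.6485 -0.2934  0.0737] deg 4.2 cost 0.063 2 top [ 0.6485 -0.2925 -0.0251] scene [ 0.6472 -0.2959  0.1309]
square_carrier [0.6184 0.2717 0.7949] deg 45.5 cost 0.051 2 top [0.6194 0.2716 0.8065] scene [0.6168 0.2704 0.7967]
```

View pics/fit.png

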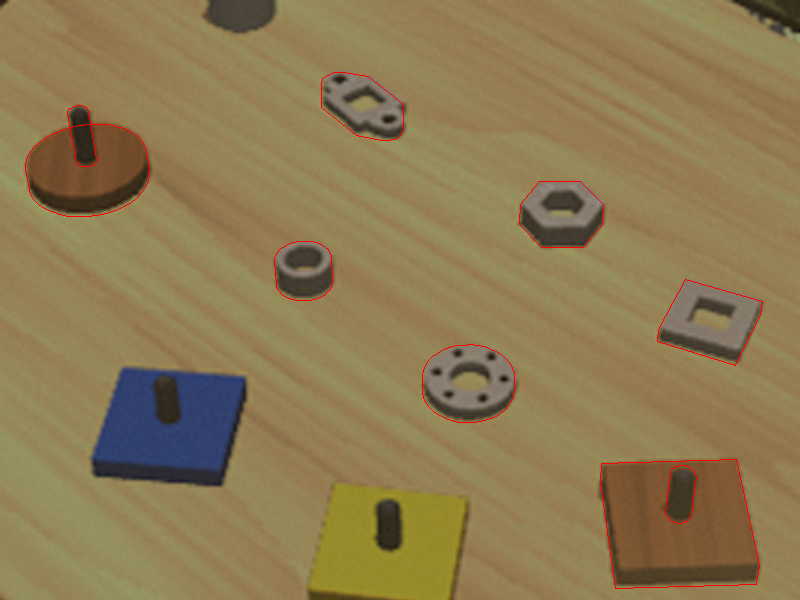

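The two cameras agree to within about 2 mm. First I turn the tool to yaw 0, then move over the flange.

```bash
python3 -m pendant '[[0,0,0,0,0,9.93,1],[0,0,0,0,0,9.93,1],[0,0,0,0,0,9.93,1],[0,0,0,0,0,9.93,1],[0,0,0,0,0,9.93,1],[0,0,0,0,0,9.93,1],[0,0,0,0,0,9.93,1],[0,0,0,0,0,0,1]]' 60
python3 -m pendant '[[41.4,45.1,0,0,0,0,1],[41.4,45.1,0,0,0,0,1],[41.4,45.1,0,0,0,0,1],[41.4,45.1,0,0,0,0,1],[41.4,45.1,0,0,0,0,1],[41.4,45.1,0,0,0,0,1],[41.4,45.1,0,0,0,0,1],[41.4,45.1,0,0,0,0,1],[41.4,45.1,0,0,0,0,1],[41.4,45.1,0,0,0,0,1]]'
python3 -m pendant '[[0,0,0,0,0,0,1],[0,0,0,0,0,0,1]]'
```

```text
time_s: 3.5
position: [0.2014, 0.5386, 0.2533]
orientation: [3.142, 0.0, 0.002]
force: [-0.1, 0.5, -0.1]
grip_width: 0.0855
time_s: 4.75
position: [0.6166, 0.0859, 0.2534]
orientation: [-3.141, -0.0, 0.003]
force: [0.3, 1.5, -0.2]
grip_width: 0.0856
time_s: 5.0
position: [0.6149, 0.0874, 0.2528]
orientation: [-3.141, 0.001, 0.001]
force: [-0.3, 1.2, -0.4]
grip_width: 0.0854
```

```bash
python3 -m pendant '[[0,0,45,0,0,0,1],[0,0,45,0,0,0,1],[0,0,45,0,0,0,1],[0,0,45,0,0,0,1],[0,0,20,0,0,0,1],[0,0,15,0,0,0,1],[0,0,8,0,0,0,1],[0,0,0,0,0,0,1]]'
python3 - <<'E'
from h import *
c=bot.capture("scene");save(c,"a1.png",(250,200,410,330),5)
E
```

```text
time_s: 6.0
position: [0.6153, 0.088, 0.0305]
orientation: [-3.142, -0.0, 0.001]
force: [0.4, 0.6, -0.3]
grip_width: 0.0852
```

View pics/a1.png

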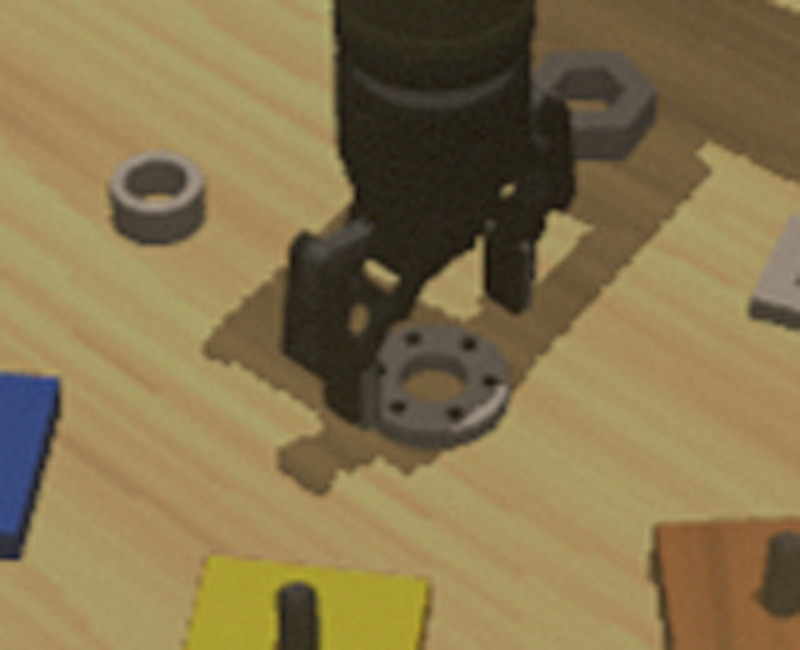

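The crop shows the two fingers straddling the flange, with the near finger at (350,390), the far one at (510,280) and the flange at (440,380). I go down 7 mm and grip.

```bash
python3 -m pendant '[[0,0,4,0,0,0,1],[0,0,3,0,0,0,1],[0,0,0,0,0,0,1]]'; python3 -m pendant '[[0,0,0,0,0,0,-1],[0,0,0,0,0,0,-1],[0,0,0,0,0,0,-1],[0,0,0,0,0,0,-1],[0,0,0,0,0,0,-1],[0,0,0,0,0,0,-1]]' 60; python3 -m pendant '[[0,0,-10,0,0,0,-1],[0,0,-10,0,0,0,-1],[0,0,0,0,0,0,-1]]'
```

```text
time_s: 6.42
position: [0.6152, 0.0874, 0.0233]
orientation: [-3.142, 0.0, -0.0]
force: [0.1, -0.8, 0.6]
grip_width: 0.0854
time_s: 7.18
position: [0.6151, 0.0874, 0.0246]
orientation: [-3.142, -0.0, -0.001]
force: [-3.2, -0.3, 8.2]
grip_width: 0.0601
time_s: 7.55
position: [0.6162, 0.0876, 0.0442]
orientation: [-3.141, -0.002, -0.0]
force: [0.6, -0.3, -2.4]
grip_width: 0.0601
```

```bash
python3 -m pendant '[[0,0,-30,0,0,0,-1],[0,0,-30,0,0,0,-1],[0,0,-30,0,0,0,-1],[0,0,0,0,0,0,-1]]';python3 - <<'E'
from fit import *
c=bot.capture("scene");t=bot.capture("top")
a=cv2.resize(c["image"][180:310,270:410,::-1],None,fx=4,fy=4,interpolation=cv2.INTER_CUBIC)
cv2.imwrite("pics/a2.png",a)
for cam in(c,t): print([ (r["p"],onz(cam,r["centre"],.1125)) for r in bot.pinpoint(cam,"flange")[:2]])
E
```

```text
time_s: 8.05
position: [0.6173, 0.0877, 0.1355]
orientation: [-3.141, -0.006, -0.0]
force: [0.2, 0.2, -2.9]
grip_width: 0.0602
[(0.58, array([0.61703589, 0.09069687, 0.1125    ]))]
[(0.42, array([0.42279345, 0.35742565, 0.1125    ]))]
```

View pics/a2.png

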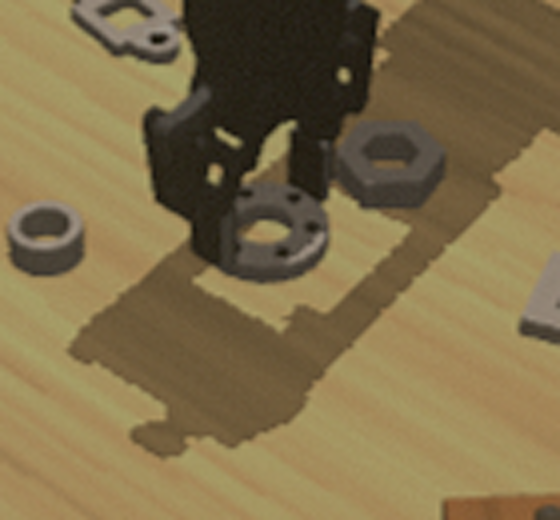

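The flange is held level and centred between the pads. I carry it to the round carrier.

```bash
python3 -m pendant '[[4,48,0,0,0,0,-1],[4,48,0,0,0,0,-1],[4,48,0,0,0,0,-1],[4,48,0,0,0,0,-1],[4,48,0,0,0,0,-1],[4,48,0,0,0,0,-1],[4,48,0,0,0,0,-1],[4,45,0,0,0,0,-1],[0,0,0,0,0,0,-1],[0,0,0,0,0,0,-1]]';python3 - <<'E'
from fit import *
c=bot.capture("scene");t=bot.capture("top")
save(c,"a3.png",(150,110,310,240),5)
for cam in(c,t): print([ (r["p"],onz(cam,r["centre"],.1125)) for r in bot.pinpoint(cam,"flange")[:2]])
E
```

```text
time_s: 9.5
position: [0.6461, -0.293, 0.1312]
orientation: [-3.139, 0.003, -0.001]
force: [-0.6, 0.3, -2.8]
grip_width: 0.0601
[(0.91, array([ 0.65453138, -0.2823971 ,  0.1125    ])), (0.48, array([0.69757404, 0.32303023, 0.1125    ]))]
[(0.73, array([ 0.64114736, -0.28527203,  0.1125    ]))]
```

View pics/a3.png

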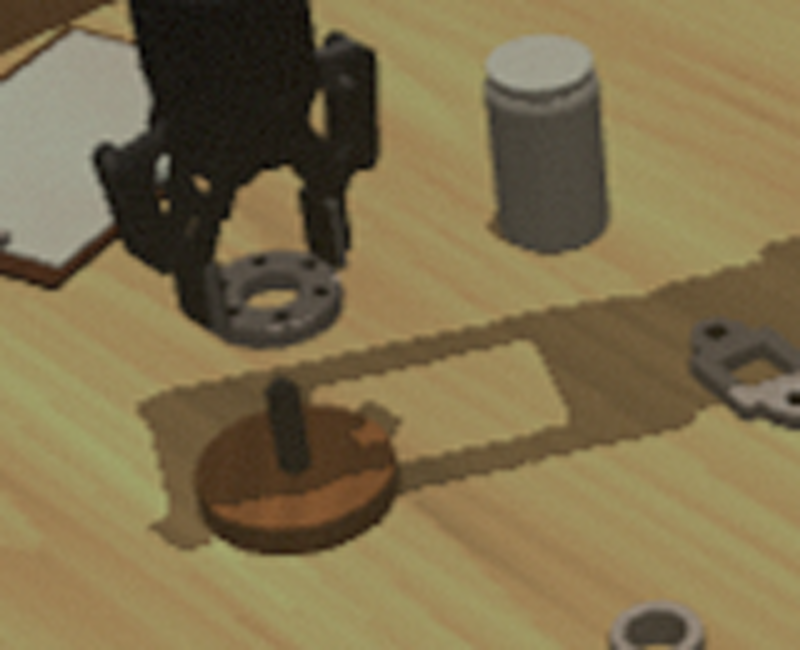

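Run:
```python
from h import *
c=bot.capture("scene");t=bot.capture("top")
print(onz(c,(205,169),.1187),onz(c,(205,169),.1067),proj(c,[[.6485,-.2934,.066],[.6485,-.2934,.018]]))
for cam in(c,t):
  for r in bot.trace(cam,"flange")[:1]:
    ys,xs=np.nonzero(r["region"]);m=((xs.min()+xs.max())/2,(ys.min()+ys.max())/2)
    print(m,xs.min(),xs.max(),ys.min(),ys.max(),onz(cam,m,.1127), proj(cam,[.646,-.293,.1127]))
```

```text
[ 0.6465997  -0.28495106  0.1187    ] [ 0.63706621 -0.29990024  0.1067    ] [[205.29732233 186.62081412]
 [208.13952045 202.88165207]]
(np.float64(205.5), np.float64(169.0)) 194 217 160 178 [ 0.64105833 -0.29157933  0.1127    ] [[203.38980404 169.68188886]]
(np.float64(439.5), np.float64(217.0)) 431 448 203 231 [ 0.64760015 -0.27728094  0.1127    ] [[446.83767861 217.88680422]]
```

```bash
python3 -m pendant '[[2,0,20,0,0,0,-1],[0,0,10,0,0,0,-1],[0,0,5,0,0,0,-1],[0,0,5,0,0,0,-1],[0,0,5,0,0,0,-1],[0,0,0,0,0,0,-1]]'; python3 -m pendant '[[0,0,10,0,0,0,-1],[0,0,10,0,0,0,-1],[0,0,10,0,0,0,-1],[0,0,5,0,0,0,-1],[0,0,4,0,0,0,-1],[0,0,0,0,0,0,-1],[0,0,0,0,0,0,-1]]'
```

```text
time_s: 10.65
position: [0.649, -0.2935, 0.0879]
orientation: [-3.141, 0.001, -0.0]
force: [-0.5, 0.1, -2.5]
grip_width: 0.0598
time_s: 11.52
position: [0.6495, -0.2937, 0.0496]
orientation: [3.141, -0.001, -0.0]
force: [-0.2, -0.4, -1.9]
grip_width: 0.06
```

```bash
python3 -m pendant '[[0,0,3,0,0,0,-1],[0,0,2,0,0,0,-1],[0,0,0,0,0,0,-1]]'; python3 -m pendant '[[0,0,1,0,0,0,-1],[0,0,0,0,0,0,-1]]'
```

```text
time_s: 11.9
position: [0.649, -0.2934, 0.0441]
orientation: [-3.141, 0.0, -0.0]
force: [-0.5, 0.6, -3.5]
grip_width: 0.0602
time_s: 12.15
position: [0.6492, -0.2935, 0.0433]
orientation: [-3.142, 0.0, -0.0]
force: [-0.8, 0.6, -3.1]
grip_width: 0.0598
```

Release gently, then retreat and move to the gland, at (0.437, -0.197).

```bash
python3 -m pendant '[[0,0,0,0,0,0,-0.2],[0,0,0,0,0,0,0.4],[0,0,0,0,0,0,1],[0,0,0,0,0,0,1],[0,0,0,0,0,0,1]]'; python3 -m pendant '[[0,0,-20,0,0,0,1],[0,0,-30,0,0,0,1],[0,0,-30,0,0,0,1],[0,0,-25,0,0,0,1],[0,0,0,0,0,9.2,1],[0,0,0,0,0,0,1]]'
python3 - <<'E'
from h import *
s=bot.state();print(s["orientation"]);p=s["position"];y=s["orientation"][2]
d=np.array([.437,-.1971])-p[:2];print("tool mm",1e3*(d@[np.cos(y),np.sin(y)]),1e3*(d@[np.sin(y),-np.cos(y)]))
E
```

```text
time_s: 12.78
position: [0.6496, -0.2937, 0.0438]
orientation: [3.141, -0.001, -0.0]
force: [-0.0, -0.1, -0.2]
grip_width: 0.0852
time_s: 13.52
position: [0.6497, -0.2937, 0.1504]
orientation: [3.141, -0.002, -0.159]
force: [-0.3, -0.7, 0.4]
grip_width: 0.0851
[ 3.14073359e+00 -2.49660126e-03 -1.59136519e-01]
tool mm -225.3602838259973 -61.70901278209226
```

```bash
python3 -m pendant '[[-45,-12.3,0,0,0,0,1],[-45,-12.3,0,0,0,0,1],[-45,-12.3,0,0,0,0,1],[-45,-12.3,0,0,0,0,1],[-45.3,-12.5,0,0,0,0,1],[0,0,0,0,0,0,1],[0,0,0,0,0,0,1]]'; python3 -m pendant '[[0,0,35,0,0,0,1],[0,0,35,0,0,0,1],[0,0,25,0,0,0,1],[0,0,15,0,0,0,1],[0,0,8,0,0,0,1],[0,0,5,0,0,0,1],[0,0,0,0,0,0,1]]'
python3 - <<'E'
from fit import *
for n in("top","scene"):
  c=bot.capture(n);print(fit([c],"flange",(.649,-.2935,0),.018))
c["image"]=np.ascontiguousarray(c["image"])
a=cv2.resize(c["image"][110:220,180:350,::-1],None,fx=4,fy=4);cv2.imwrite("pics/a4.png",a)
E
```

```text
time_s: 14.4
position: [0.4376, -0.197, 0.149]
orientation: [3.141, -0.002, -0.159]
force: [-0.5, -0.9, 0.2]
grip_width: 0.0853
time_s: 15.28
position: [0.4372, -0.1968, 0.0253]
orientation: [3.141, -0.0, -0.161]
force: [-0.4, -0.7, 0.3]
grip_width: 0.0857
(array([ 0.65048488, -0.29360888,  0.07059897]), np.float64(0.09027032302137206), 1)
(array([ 0.64627794, -0.29596081,  0.06845364]), np.float64(0.08946454800373882), 1)
```

View pics/a4.png

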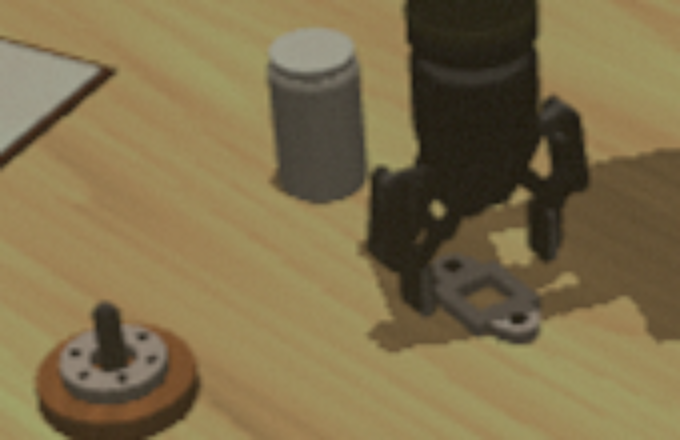

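The flange is seated on the pin at (110,360), and the gland is between the fingers. The tips swing lower at this smaller width, so I raise the tool about 3 mm before closing.

```bash
python3 -m pendant '[[0,0,-3,0,0,0,0.3],[0,0,0,0,0,0,0.3],[0,0,0,0,0,0,-1],[0,0,0,0,0,0,-1],[0,0,0,0,0,0,-1],[0,0,0,0,0,0,-1],[0,0,0,0,0,0,-1]]' 60; python3 -m pendant '[[0,0,-10,0,0,0,-1],[0,0,-30,0,0,0,-1],[0,0,-30,0,0,0,-1],[0,0,-35,0,0,0,-1],[0,0,0,0,0,0,-1]]'
python3 - <<'E'
from h import *
s=bot.state();print(s["orientation"]);p=s["position"];y=s["orientation"][2]
d=np.array([.649,-.2936])-p[:2];print("tool mm",1e3*(d@[np.cos(y),np.sin(y)]),1e3*(d@[np.sin(y),-np.cos(y)]))
E
```

```text
time_s: 16.35
position: [0.4361, -0.1963, 0.0292]
orientation: [3.142, 0.001, -0.161]
force: [-2.8, 1.4, 15.2]
grip_width: 0.0071
time_s: 16.98
position: [0.4386, -0.1975, 0.1355]
orientation: [3.14, -0.006, -0.161]
force: [1.0, -0.1, -1.9]
grip_width: 0.0065
[ 3.1396308  -0.00564113 -0.16071675]
tool mm 223.05270821580592 61.20147434439972
```

Run:
```python
from h import *
c=bot.capture("scene");save(c,"a5.png",(230,90,370,210),5)
```

```text
(no output)
```

View pics/a5.png

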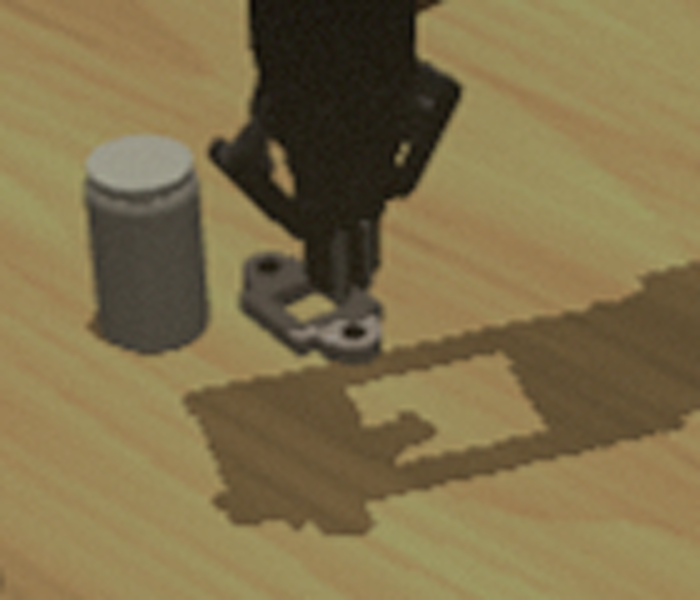

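The gland is held by one wall: at (340,270) one finger is inside its opening. The tips stand farther back when open, so they slid over the plate. I set it down, open a little, lift, refit and regrasp lower.

```bash
python3 -m pendant '[[0,0,35,0,0,0,-1],[0,0,35,0,0,0,-1],[0,0,20,0,0,0,-1],[0,0,10,0,0,0,-1],[0,0,4,0,0,0,-1],[0,0,0,0,0,0,-1],[0,0,0,0,0,0,-1]]'; python3 -m pendant '[[0,0,1.5,0,0,0,-1],[0,0,0,0,0,0,-1],[0,0,0,0,0,0,-0.75],[0,0,0,0,0,0,-0.6],[0,0,0,0,0,0,-0.6]]' ;  python3 -m pendant '[[0,0,-10,0,0,0,-0.6],[0,0,-30,0,0,0,-0.6],[0,0,-30,0,0,0,1],[0,0,-35,0,0,0,1],[-40,0,0,0,0,0,1],[-40,0,0,0,0,0,1],[0,0,0,0,0,0,1]]'
python3 - <<'E'
from fit import *
t,c=bot.capture("top"),bot.capture("scene")
for k in([t,c],[t],[c]): print(fit(k,"gland",(.437,-.197,-.16),0,[-.5,-.16,.2]))
s=bot.state();print(s["position"],s["orientation"])
save(c,"a6.png",(230,90,370,210),5)
E
```

```text
time_s: 17.9
position: [0.437, -0.1967, 0.0296]
orientation: [3.141, -0.001, -0.161]
force: [-0.1, 0.5, -1.7]
grip_width: 0.0071
time_s: 18.52
position: [0.437, -0.1967, 0.0278]
orientation: [3.141, -0.0, -0.161]
force: [-0.5, 0.2, 0.7]
grip_width: 0.0172
time_s: 19.4
position: [0.354, -0.1819, 0.1329]
orientation: [-3.14, 0.003, -0.162]
force: [-0.8, -0.1, -0.3]
grip_width: 0.0855
(array([ 0.45597948, -0.1998028 , -0.16801768]), np.float64(0.0846205985370318), 2)
(array([ 0.45687343, -0.19960578, -0.16011351]), np.float64(0.03839045698924726), 1)
(array([ 0.45296992, -0.20150413, -0.18431469]), np.float64(0.0640991471215352), 1)
[ 0.35907315 -0.18431195  0.13302156] [ 3.14113299e+00 -1.21955038e-03 -1.60395922e-01]
```

View pics/a6.png

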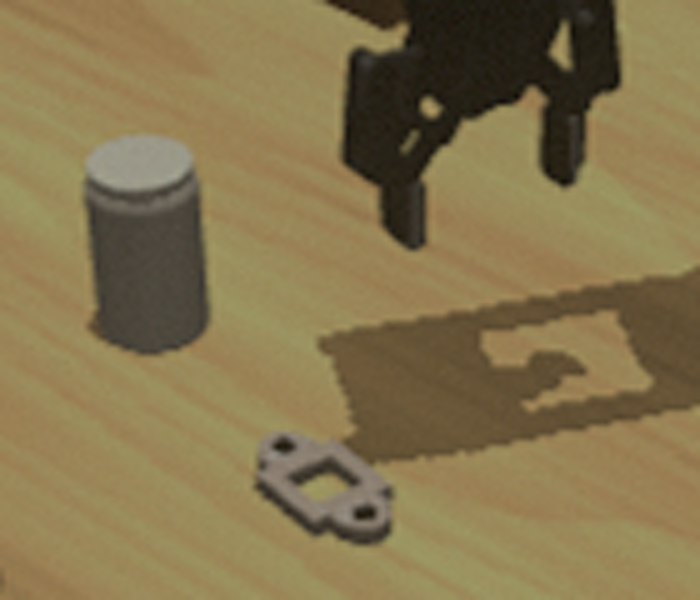

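The gland lies flat at (0.4555, -0.200), free of the fingers. I regrasp with the TCP at about 0.020.

```bash
python3 -m pendant '[[49,0,0,0,0,0,1],[48.5,0,0,0,0,0,1],[0,0,40,0,0,0,1],[0,0,30,0,0,0,1],[0,0,20,0,0,0,1],[0,0,10,0,0,0,0.5],[0,0,6,0,0,0,0.5],[0,0,0,0,0,0,0.5]]'; python3 -m pendant '[[0,0,4,0,0,0,0.4],[0,0,3,0,0,0,0.4],[0,0,0,0,0,0,0.4]]'
```

```text
time_s: 20.7
position: [0.4543, -0.1995, 0.0269]
orientation: [3.142, -0.0, -0.161]
force: [-0.4, -0.1, -0.4]
grip_width: 0.0641
time_s: 21.08
position: [0.454, -0.1993, 0.0199]
orientation: [3.142, -0.0, -0.161]
force: [-0.4, -0.8, 0.0]
grip_width: 0.0592
```

```bash
python3 -m pendant '[[0,0,0,0,0,0,0],[0,0,0,0,0,0,-1],[0,0,0,0,0,0,-1],[0,0,0,0,0,0,-1],[0,0,0,0,0,0,-1]]' 60
```

```text
time_s: 21.7
position: [0.4545, -0.1995, 0.0205]
orientation: [3.141, -0.001, -0.161]
force: [-0.9, 0.9, 6.1]
grip_width: 0.0463
```

```bash
python3 -m pendant '[[0,0,-10,0,0,0,-1],[0,0,-30,0,0,0,-1],[0,0,-30,0,0,0,-1],[0,0,-30,0,0,0,-1],[0,0,0,0,0,0,-1]]'
python3 - <<'E'
from h import *
s=bot.state();print(s["orientation"]);p=s["position"];y=s["orientation"][2]
d=np.array([.649,-.2936])-p[:2];print("tool mm",1e3*(d@[np.cos(y),np.sin(y)]),1e3*(d@[np.sin(y),-np.cos(y)]))
E
```

```text
time_s: 22.32
position: [0.4554, -0.2001, 0.122]
orientation: [3.14, -0.005, -0.161]
force: [0.3, -0.4, -2.0]
grip_width: 0.0466
[ 3.1397972  -0.00504549 -0.16068395]
tool mm 206.0275798198249 61.325826877975956
```

```bash
python3 -m pendant '[[41,12,0,0,0,0,-1],[41,12,0,0,0,0,-1],[41,12,0,0,0,0,-1],[41,12,0,0,0,0,-1],[41,12.5,0,0,0,0,-1],[0,0,0,0,0,0,-1],[0,0,0,0,0,0,-1]]'
python3 - <<'E'
from h import *
s=bot.state();print(s["position"],s["orientation"])
c=bot.capture("scene");save(c,"a7.png",(150,110,290,230),5)
E
```

```text
time_s: 23.2
position: [0.6449, -0.291, 0.1175]
orientation: [-3.14, 0.005, -0.161]
force: [-1.5, 0.2, -2.4]
grip_width: 0.0461
[ 0.64490092 -0.29096506  0.11746339] [-3.14006191  0.00476171 -0.16073701]
```

View pics/a7.png

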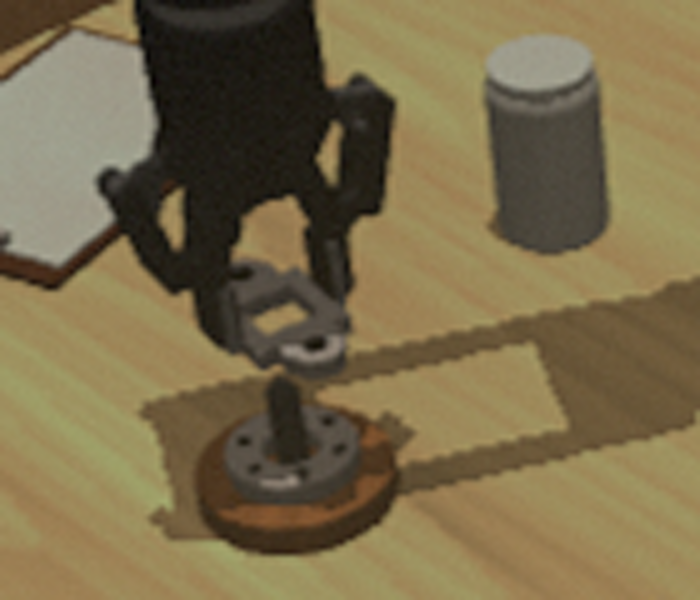

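```bash
python3 -m pendant '[[3,1.5,15,0,0,0,-1],[0,0,10,0,0,0,-1],[0,0,5,0,0,0,-1],[0,0,5,0,0,0,-1],[0,0,0,0,0,0,-1]]'; python3 -m pendant '[[0,0,6,0,0,0,-1],[0,0,8,0,0,0,-1],[0,0,8,0,0,0,-1],[0,0,4,0,0,0,-1],[0,0,0,0,0,0,-1]]'
```

```text
time_s: 23.88
position: [0.6491, -0.2937, 0.0844]
orientation: [-3.141, 0.001, -0.161]
force: [-1.0, -0.1, -1.9]
grip_width: 0.0461
time_s: 24.5
position: [0.6491, -0.2936, 0.0581]
orientation: [-3.141, 0.001, -0.161]
force: [-1.2, -0.4, -2.5]
grip_width: 0.0462
```

```bash
python3 -m pendant '[[0,0,3,0,0,0,-1],[0,0,2,0,0,0,-1],[0,0,1,0,0,0,-1],[0,0,0,0,0,0,-1]]'; python3 -m pendant '[[0,0,1,0,0,0,-1],[0,0,0,0,0,0,-1]]'
```

```text
time_s: 25.0
position: [0.6494, -0.2938, 0.0528]
orientation: [-3.142, -0.0, -0.161]
force: [0.7, 0.1, -1.8]
grip_width: 0.0462
time_s: 25.25
position: [0.6493, -0.2938, 0.0518]
orientation: [-3.142, 0.0, -0.161]
force: [-0.4, 0.2, -2.3]
grip_width: 0.0462
```

Now release, rise, and turn yaw back to about 0.

```bash
python3 -m pendant '[[0,0,0,0,0,0,0.15],[0,0,0,0,0,0,0.4],[0,0,0,0,0,0,0.8],[0,0,0,0,0,0,0.8]]'; python3 -m pendant '[[0,0,-20,0,0,0,1],[0,0,-30,0,0,0,1],[0,0,-30,0,0,0,1],[0,0,-20,0,0,0,1],[0,0,0,0,0,-9.2,1],[0,0,0,0,0,0,1]]'
python3 - <<'E'
from fit import *
s=bot.state();print(s["position"],s["orientation"])
t,c=bot.capture("top"),bot.capture("scene")
print(fit([c],"sleeve",(.6162,-.0774,0)),fit([t],"sleeve",(.6162,-.0774,0)))
save(c,"a8.png",(150,110,310,230),5)
E
```

```text
time_s: 25.75
position: [0.6495, -0.2939, 0.052]
orientation: [3.141, -0.0, -0.161]
force: [0.2, -1.1, -0.3]
grip_width: 0.0768
time_s: 26.5
position: [0.6498, -0.294, 0.1538]
orientation: [3.14, -0.002, -0.002]
force: [0.2, 0.2, 0.7]
grip_width: 0.0854
[ 0.64982345 -0.29403894  0.15380362] [ 3.14049270e+00 -2.13096266e-03 -1.79495253e-03]
(array([ 0.61677222, -0.0776126 ,  0.14985833]), np.float64(0.13985751781027367), 1) (array([ 0.61708535, -0.07780327, -0.01094555]), np.float64(0.1523118766999093), 1)
```

View pics/a8.png

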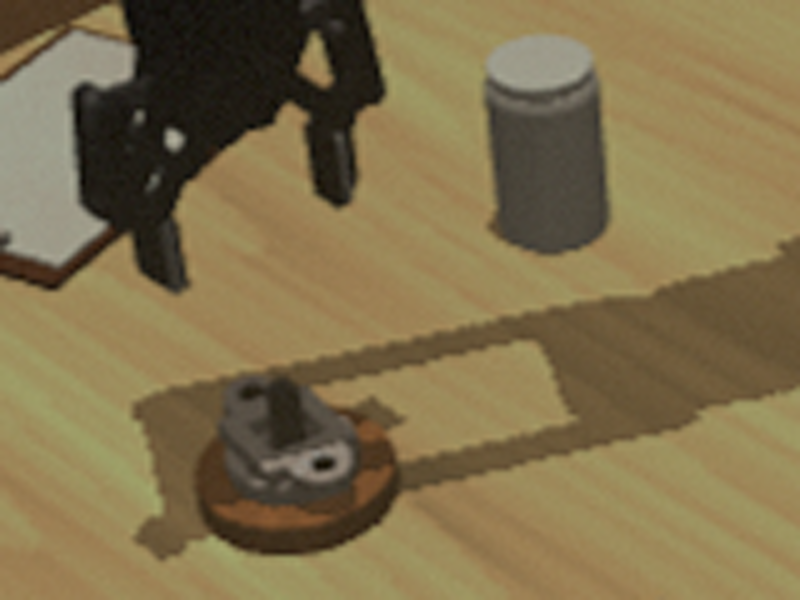

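The gland lies flat on the flange, with the pin through its opening. The sleeve is next.

```bash
python3 -m pendant '[[-6.6,-43,0,0,0,0,1],[-6.6,-43,0,0,0,0,1],[-6.6,-43,0,0,0,0,1],[-6.6,-43,0,0,0,0,1],[-6.6,-44,0,0,0,0,1],[0,0,0,0,0,0,1],[0,0,0,0,0,0,1]]'; python3 -m pendant '[[0,0,40,0,0,0,1],[0,0,40,0,0,0,1],[0,0,25,0,0,0,0.5],[0,0,12,0,0,0,0.5],[0,0,8,0,0,0,0.3],[0,0,4,0,0,0,0.3],[0,0,0,0,0,0,0.3]]'
```

```text
time_s: 27.58
position: [0.6167, -0.078, 0.1518]
orientation: [3.141, -0.0, -0.0]
force: [-0.1, 0.1, -0.8]
grip_width: 0.0855
time_s: 28.45
position: [0.6169, -0.078, 0.0233]
orientation: [3.141, -0.001, -0.0]
force: [0.9, -0.3, -0.1]
grip_width: 0.0553
```

```bash
python3 -m pendant '[[0,0,0,0,0,0,0],[0,0,0,0,0,0,-1],[0,0,0,0,0,0,-1],[0,0,0,0,0,0,-1],[0,0,0,0,0,0,-1]]' 50
```

```text
time_s: 29.08
position: [0.6167, -0.0779, 0.024]
orientation: [3.141, -0.001, 0.0]
force: [-1.3, 0.2, 6.3]
grip_width: 0.0403
```

```bash
python3 -m pendant '[[0,0,-10,0,0,0,-1],[0,0,-30,0,0,0,-1],[0,0,-30,0,0,0,-1],[0,0,-30,0,0,0,-1],[0,0,-15,0,0,0,-1],[0,0,0,0,0,0,-1]]'; python3 -m pendant '[[6.5,43,0,0,0,0,-1],[6.5,43,0,0,0,0,-1],[6.5,43,0,0,0,0,-1],[6.5,43,0,0,0,0,-1],[6.5,43.5,0,0,0,0,-1],[0,0,0,0,0,0,-1],[0,0,0,0,0,0,-1],[0,0,0,0,0,0,-1]]'
python3 - <<'E'
from h import *
c=bot.capture("scene");save(c,"a9.png",(150,110,290,230),5)
E
```

```text
time_s: 29.82
position: [0.6172, -0.0779, 0.139]
orientation: [3.141, -0.003, -0.0]
force: [0.1, -0.3, -1.2]
grip_width: 0.0401
time_s: 30.82
position: [0.6483, -0.2917, 0.1369]
orientation: [-3.14, 0.002, 0.001]
force: [0.2, -0.1, -1.3]
grip_width: 0.0401
```

View pics/a9.png

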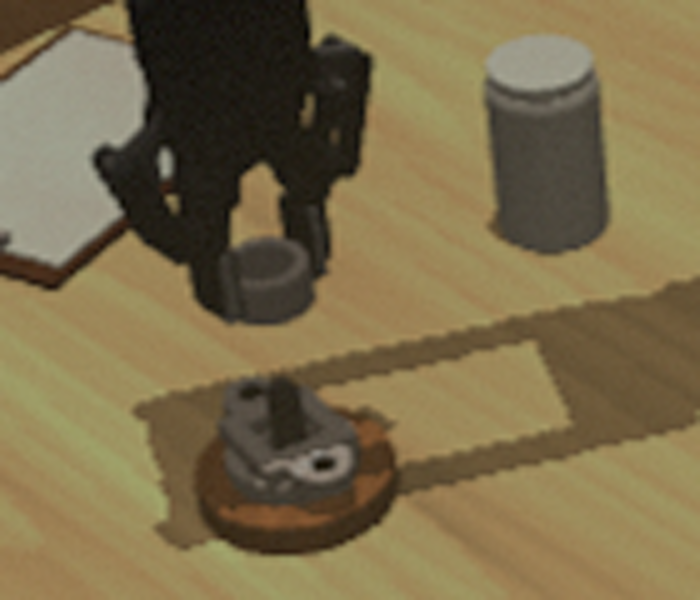

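```bash
python3 -m pendant '[[0,1.5,20,0,0,0,-1],[0,0,15,0,0,0,-1],[0,0,8,0,0,0,-1],[0,0,6,0,0,0,-1],[0,0,0,0,0,0,-1]]'; python3 -m pendant '[[0,0,6,0,0,0,-1],[0,0,6,0,0,0,-1],[0,0,5,0,0,0,-1],[0,0,3,0,0,0,-1],[0,0,0,0,0,0,-1]]'
```

```text
time_s: 31.5
position: [0.6488, -0.2946, 0.0884]
orientation: [-3.141, 0.001, -0.0]
force: [0.4, -0.4, -1.5]
grip_width: 0.0405
time_s: 32.12
position: [0.6487, -0.2947, 0.0684]
orientation: [-3.141, 0.001, -0.0]
force: [-0.4, -0.4, -1.3]
grip_width: 0.0405
```

```bash
python3 -m pendant '[[0,0,2,0,0,0,-1],[0,0,1,0,0,0,-1],[0,0,1,0,0,0,-1],[0,0,0,0,0,0,-1]]'; python3 -m pendant '[[0,0,0,0,0,0,0.05],[0,0,0,0,0,0,0.3],[0,0,0,0,0,0,0.6],[0,0,0,0,0,0,0.6]]'; python3 -m pendant '[[0,0,-20,0,0,0,1],[0,0,-30,0,0,0,1],[0,0,-30,0,0,0,1],[0,0,-20,0,0,0,1],[0,0,0,0,0,0,1]]'
python3 - <<'E'
from fit import *
s=bot.state();print(s["position"],s["orientation"])
t,c=bot.capture("top"),bot.capture("scene")
print(fit([c],"sleeve",(.649,-.294,0),.04))
save(c,"a10.png",(150,110,310,230),5)
E
```

```text
time_s: 32.62
position: [0.6489, -0.2948, 0.0648]
orientation: [-3.142, 0.0, -0.0]
force: [0.3, 0.6, -1.8]
grip_width: 0.0407
time_s: 33.12
position: [0.649, -0.2949, 0.0649]
orientation: [3.141, -0.0, -0.0]
force: [0.4, 0.8, -0.6]
grip_width: 0.0683
time_s: 33.75
position: [0.6506, -0.2957, 0.1687]
orientation: [3.139, -0.006, -0.0]
force: [0.6, -0.1, -0.1]
grip_width: 0.0854
[ 0.65056919 -0.29566862  0.16869465] [ 3.13851382e+00 -5.80683438e-03 -1.30983118e-04]
(array([ 0.64600068, -0.29748952,  0.19099236]), np.float64(0.09551861981906162), 1)
```

View pics/a10.png

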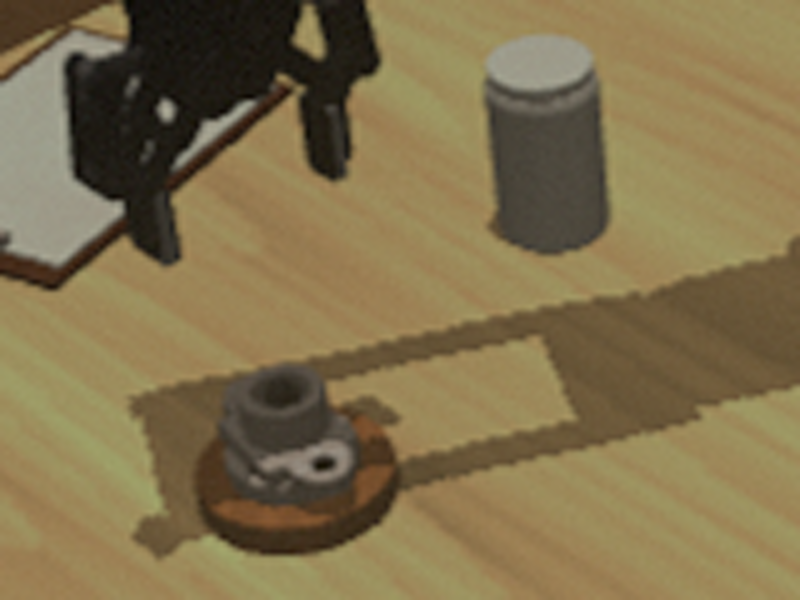

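The sleeve is seated flush on the gland, at crop position (275,405). Next is the washer.

```bash
python3 -m pendant '[[-19.8,-46.6,0,0,0,0,1],[-19.8,-46.6,0,0,0,0,1],[-19.8,-46.6,0,0,0,0,1],[-19.8,-46.6,0,0,0,0,1],[-19.8,-46.6,0,0,0,0,1],[-19.8,-46.6,0,0,0,0,1],[-19.8,-46.6,0,0,0,0,1],[-19.8,-46.6,0,0,0,0,1],[-19.8,-46.6,0,0,0,0,1],[-19.8,-46.6,0,0,0,0,1]]'; python3 -m pendant '[[0,0,0,0,0,-9.1,1],[0,0,0,0,0,-9.1,1],[0,0,0,0,0,0,1],[0,0,0,0,0,0,1]]'
python3 - <<'E'
from fit import *
t,c=bot.capture("top"),bot.capture("scene")
r=fit([c],"washer",(.4518,.1719,.318))[0];print(r)
s=bot.state();p=s["position"];y=s["orientation"][2];print(p,y)
d=np.array([.4518,.1719])-p[:2];print("tool mm",1e3*(d@[np.cos(y),np.sin(y)]),1e3*(d@[np.sin(y),-np.cos(y)]))
E
```

```text
time_s: 35.15
position: [0.4494, 0.1724, 0.1638]
orientation: [3.141, 0.002, -0.0]
force: [0.7, 0.4, -0.8]
grip_width: 0.0854
time_s: 35.65
position: [0.4506, 0.171, 0.1642]
orientation: [-3.142, 0.001, 0.315]
force: [-0.7, 0.4, 0.3]
grip_width: 0.0856
[0.45003158 0.17039694 0.33408122]
[0.45096469 0.17094648 0.164596  ] 0.315708267619214
tool mm 1.090084071626688 -0.6470395095650472
```

```bash
python3 -m pendant '[[1,0,45,0,0,0,1],[0,0,40,0,0,0,1],[0,0,25,0,0,0,1],[0,0,15,0,0,0,0.8],[0,0,8,0,0,0,0.75],[0,0,6,0,0,0,0.75],[0,0,5,0,0,0,0.7],[0,0,0,0,0,0,0.7]]'; python3 -m pendant '[[0,0,1,0,0,0,0.5],[0,0,0,0,0,0,-1],[0,0,0,0,0,0,-1],[0,0,0,0,0,0,-1],[0,0,0,0,0,0,-1]]' 60;  python3 -m pendant '[[0,0,-10,0,0,0,-1],[0,0,-30,0,0,0,-1],[0,0,-30,0,0,0,-1],[0,0,-30,0,0,0,-1],[0,0,-15,0,0,0,-1],[0,0,0,0,0,0,-1]]'
python3 - <<'E'
from h import *
s=bot.state();p=s["position"];y=s["orientation"][2];print(p,y)
d=np.array([.6187,.2718])-p[:2];print("tool mm",1e3*(d@[np.cos(y),np.sin(y)]),1e3*(d@[np.sin(y),-np.cos(y)]))
E
```

```text
time_s: 36.8
position: [0.452, 0.1715, 0.0209]
orientation: [3.142, -0.0, 0.317]
force: [0.5, 0.3, 0.6]
grip_width: 0.0724
time_s: 37.42
position: [0.4521, 0.1716, 0.0206]
orientation: [3.141, -0.001, 0.318]
force: [-0.3, -1.2, 5.8]
grip_width: 0.0563
time_s: 38.17
position: [0.4527, 0.1718, 0.1363]
orientation: [3.141, -0.003, 0.317]
force: [-0.2, -0.6, -2.1]
grip_width: 0.0559
[0.45270744 0.1717829  0.13631683] 0.31749576509860233
tool mm 188.9204709815853 -43.197296317958056
```

```bash
python3 -m pendant '[[37.8,-8.6,0,0,0,0,-1],[37.8,-8.6,0,0,0,0,-1],[37.8,-8.6,0,0,0,0,-1],[37.8,-8.6,0,0,0,0,-1],[37.8,-8.6,0,0,0,0,-1],[0,0,0,0,0,0,-1],[0,0,0,0,0,0,-1],[0,0,0,0,0,0,-1]]'
python3 - <<'E'
from h import *
s=bot.state();p=s["position"];y=s["orientation"][2];print(p,y)
d=np.array([.6187,.2718])-p[:2];print("tool mm",1e3*(d@[np.cos(y),np.sin(y)]),1e3*(d@[np.sin(y),-np.cos(y)]))
c=bot.capture("scene");save(c,"a11.png",(330,200,490,330),5)
E
```

```text
time_s: 39.17
position: [0.6164, 0.2706, 0.134]
orientation: [3.141, 0.003, 0.317]
force: [0.1, 0.3, -1.9]
grip_width: 0.056
[0.61644558 0.270613   0.13401937] 0.3173115842580425
tool mm 2.5122342658659504 -0.4243325342152273
```

View pics/a11.png

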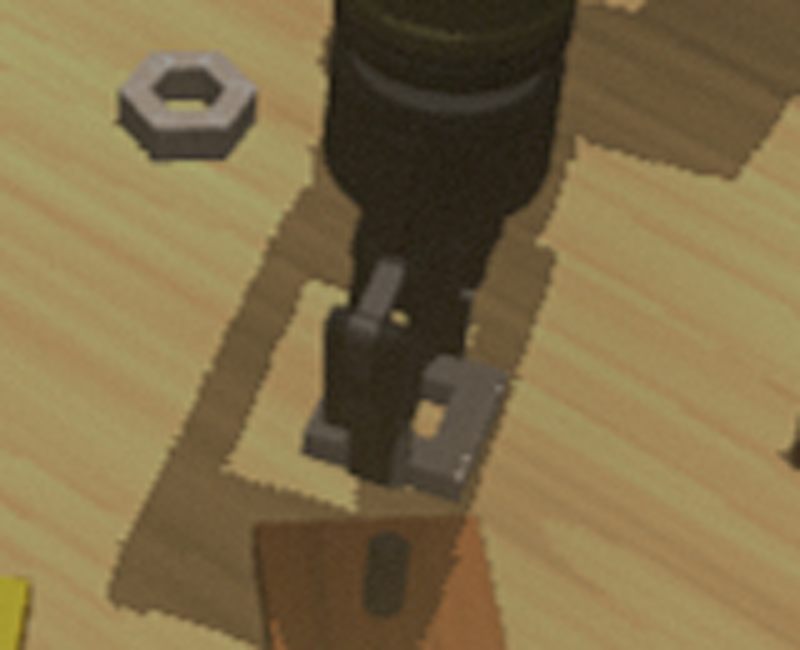

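```bash
python3 -m pendant '[[2,0,25,0,0,0,-1],[0,0,20,0,0,0,-1],[0,0,8,0,0,0,-1],[0,0,6,0,0,0,-1],[0,0,6,0,0,0,-1],[0,0,0,0,0,0,-1]]'; python3 -m pendant '[[0,0,8,0,0,0,-1],[0,0,6,0,0,0,-1],[0,0,5,0,0,0,-1],[0,0,3,0,0,0,-1],[0,0,0,0,0,0,-1]]'
```

```text
time_s: 39.98
position: [0.6199, 0.272, 0.0698]
orientation: [3.142, 0.0, 0.317]
force: [0.1, -0.2, -1.7]
grip_width: 0.0564
time_s: 40.6
position: [0.6197, 0.2719, 0.0474]
orientation: [3.142, 0.001, 0.317]
force: [0.1, 0.9, -3.0]
grip_width: 0.0558
```

```bash
python3 -m pendant '[[0,0,4,0,0,0,-1],[0,0,2,0,0,0,-1],[0,0,1.5,0,0,0,-1],[0,0,0,0,0,0,-1],[0,0,0,0,0,0,-1]]'; python3 -m pendant '[[0,0,0,0,0,0,0.4],[0,0,0,0,0,0,0.6],[0,0,0,0,0,0,0.9],[0,0,0,0,0,0,0.9]]'; python3 -m pendant '[[0,0,-20,0,0,0,1],[0,0,-35,0,0,0,1],[0,0,-35,0,0,0,1],[0,0,-20,0,0,0,1],[0,0,0,0,0,8.8,1],[0,0,0,0,0,8.8,1],[0,0,0,0,0,8.8,1],[0,0,0,0,0,8.8,1],[0,0,0,0,0,0,1]]'
python3 - <<'E'
from fit import *
c=bot.capture("scene");print(fit([c],"washer",(.619,.272,.318),.018),fit([c],"nut",(.4368,.0192,-.297)))
s=bot.state();p=s["position"];y=s["orientation"][2];print(p,y)
d=np.array([.4368,.0192])-p[:2];print("tool mm",1e3*(d@[np.cos(y),np.sin(y)]),1e3*(d@[np.sin(y),-np.cos(y)]))
E
```

```text
time_s: 41.22
position: [0.62, 0.272, 0.0404]
orientation: [3.142, -0.0, 0.317]
force: [0.2, 0.6, -3.0]
grip_width: 0.0558
time_s: 41.72
position: [0.6201, 0.272, 0.0405]
orientation: [3.142, -0.0, 0.317]
force: [0.7, -0.0, -0.8]
grip_width: 0.081
time_s: 42.85
position: [0.6199, 0.272, 0.1503]
orientation: [3.142, 0.0, -0.295]
force: [-0.0, 1.2, -0.5]
grip_width: 0.0852
(array([0.61901767, 0.27214262, 0.33559838]), np.float64(0.06169467787114846), 1) (array([ 0.43655529,  0.01849616, -0.29535267]), np.float64(0.03612211605686322), 1)
[0.61993916 0.27198027 0.1502766 ] -0.29466691751235685
tool mm -101.83293679169661 295.0726515511659
```

```bash
python3 -m pendant '[[-17,49,0,0,0,0,1],[-17,49,0,0,0,0,1],[-17,49,0,0,0,0,1],[-17,49,0,0,0,0,1],[-17,49,0,0,0,0,1],[-17,49.5,0,0,0,0,1],[0,0,0,0,0,0,1],[0,0,0,0,0,0,1]]'; python3 -m pendant '[[0,0,40,0,0,0,1],[0,0,35,0,0,0,1],[0,0,25,0,0,0,1],[0,0,12,0,0,0,0.8],[0,0,8,0,0,0,0.7],[0,0,6,0,0,0,0.7],[0,0,0,0,0,0,0.7]]'; python3 -m pendant '[[0,0,0,0,0,0,0.5],[0,0,0,0,0,0,-1],[0,0,0,0,0,0,-1],[0,0,0,0,0,0,-1],[0,0,0,0,0,0,-1]]' 60;  python3 -m pendant '[[0,0,-10,0,0,0,-1],[0,0,-30,0,0,0,-1],[0,0,-30,0,0,0,-1],[0,0,-30,0,0,0,-1],[0,0,-15,0,0,0,-1],[0,0,0,0,0,0,-1]]'
python3 - <<'E'
from h import *
s=bot.state();p=s["position"];y=s["orientation"][2];print(p,y)
d=np.array([.6195,.272])-p[:2];print("tool mm",1e3*(d@[np.cos(y),np.sin(y)]),1e3*(d@[np.sin(y),-np.cos(y)]))
E
```

```text
time_s: 44.0
position: [0.4372, 0.0202, 0.1508]
orientation: [-3.141, -0.002, -0.297]
force: [0.5, -0.1, -0.3]
grip_width: 0.0851
time_s: 44.88
position: [0.4366, 0.0203, 0.0244]
orientation: [-3.141, -0.0, -0.297]
force: [-0.2, -0.1, -0.9]
grip_width: 0.0725
time_s: 45.5
position: [0.4368, 0.0201, 0.0253]
orientation: [-3.141, -0.002, -0.297]
force: [-1.3, -0.2, 7.1]
grip_width: 0.0535
time_s: 46.25
position: [0.4369, 0.0202, 0.1408]
orientation: [-3.141, -0.003, -0.297]
force: [0.4, -0.1, -2.3]
grip_width: 0.0533
[0.43691639 0.02016762 0.14075094] -0.2969553810767487
tool mm 100.90353081695115 -294.23595621718965
```

```bash
python3 -m pendant '[[17,-49,0,0,0,0,-1],[17,-49,0,0,0,0,-1],[17,-49,0,0,0,0,-1],[17,-49,0,0,0,0,-1],[17,-49,0,0,0,0,-1],[16,-49,0,0,0,0,-1],[0,0,0,0,0,0,-1],[0,0,0,0,0,0,-1],[0,0,0,0,0,0,-1]]'
python3 - <<'E'
from h import *
s=bot.state();p=s["position"];y=s["orientation"][2];print(p,y)
d=np.array([.6195,.272])-p[:2];print("tool mm",1e3*(d@[np.cos(y),np.sin(y)]),1e3*(d@[np.sin(y),-np.cos(y)]))
c=bot.capture("scene");save(c,"a12.png",(330,220,490,350),5)
E
```

```text
time_s: 47.38
position: [0.6174, 0.2705, 0.1384]
orientation: [3.14, 0.002, -0.298]
force: [-0.3, -0.4, -2.9]
grip_width: 0.0533
[0.61742137 0.27045823 0.13840493] -0.29766952989239637
tool mm 1.5350282735260592 -2.0836119203374435
```

View pics/a12.png

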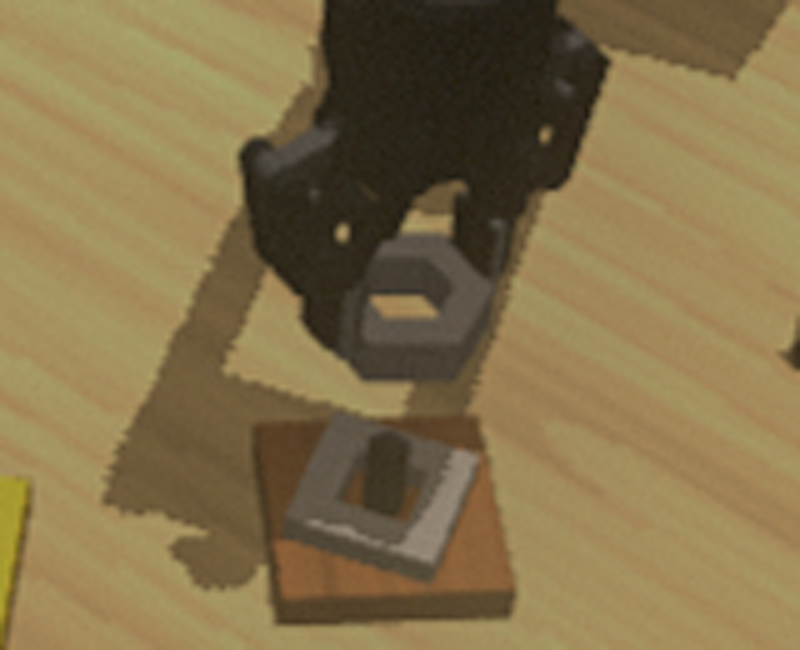

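The washer is seated on the pin and the nut is held level above it. Lowering.

```bash
python3 -m pendant '[[1,-1.5,20,0,0,0,-1],[0,0,20,0,0,0,-1],[0,0,8,0,0,0,-1],[0,0,6,0,0,0,-1],[0,0,6,0,0,0,-1],[0,0,0,0,0,0,-1]]'; python3 -m pendant '[[0,0,5,0,0,0,-1],[0,0,4,0,0,0,-1],[0,0,4,0,0,0,-1],[0,0,3,0,0,0,-1],[0,0,0,0,0,0,-1]]'
```

```text
time_s: 48.18
position: [0.6202, 0.2729, 0.0792]
orientation: [3.141, 0.0, -0.297]
force: [-0.0, -0.1, -2.1]
grip_width: 0.0531
time_s: 48.8
position: [0.62, 0.2729, 0.0629]
orientation: [3.141, 0.001, -0.297]
force: [0.1, 0.2, -3.0]
grip_width: 0.0533
```

```bash
python3 -m pendant '[[0,0,4,0,0,0,-1],[0,0,2,0,0,0,-1],[0,0,1,0,0,0,-1],[0,0,0,0,0,0,-1],[0,0,0,0,0,0,-1]]'; python3 -m pendant '[[0,0,0,0,0,0,0.3],[0,0,0,0,0,0,0.6],[0,0,0,0,0,0,0.9],[0,0,0,0,0,0,0.9]]'; python3 -m pendant '[[0,0,-20,0,0,0,1],[0,0,-35,0,0,0,1],[0,0,-40,0,0,0,1],[0,0,-40,0,0,0,1],[-30,0,0,0,0,0,1],[-40,0,0,0,0,0,1],[-40,0,0,0,0,0,1],[-30,0,0,0,0,0,1],[0,0,0,0,0,0,1],[0,0,0,0,0,0,1]]'
python3 - <<'E'
from fit import *
np.set_printoptions(precision=4,suppress=True)
t,c=bot.capture("top"),bot.capture("scene")
for l,g,z in(("washer",(.619,.272,.318),.018),("nut",(.62,.272,-.297),.03),("flange",(.649,-.294,0),.018),("gland",(.649,-.294,-.16),.03),("sleeve",(.649,-.294,0),.04)):
  for k in (t,c):
    try: print(l,fit([k],l,g,z)[:2])
    except Exception as e: print(l,"none")
for l in("can","carton"): print(l,[np.round(r["centre"],1) for k in (t,c) for r in bot.pinpoint(k,l)[:1]])
print(bot.state()["grip_width"])
im=[cv2.resize(c["image"][y:y+120,x:x+120,::-1],(400,400),interpolation=cv2.INTER_CUBIC) for x,y in((350,250),(150,130))]
cv2.imwrite("pics/a13.png",np.hstack(im))
E
```

```text
time_s: 49.42
position: [0.6204, 0.273, 0.0564]
orientation: [-3.141, -0.0, -0.297]
force: [0.7, 0.8, -2.9]
grip_width: 0.0537
time_s: 49.92
position: [0.6204, 0.273, 0.0565]
orientation: [-3.141, -0.0, -0.297]
force: [-0.0, -0.2, -0.2]
grip_width: 0.0812
time_s: 51.18
position: [0.4873, 0.314, 0.1917]
orientation: [-3.141, -0.002, -0.297]
force: [0.1, -0.2, 0.4]
grip_width: 0.0852
washer (array([0.6195, 0.2702, 0.3602]), np.float64(0.26923412802375335))
washer (array([0.6245, 0.277 , 0.1249]), np.float64(0.5342940656651485))
nut (array([ 0.6216,  0.2721, -0.3124]), np.float64(0.054612773835235995))
nut (array([ 0.6197,  0.2716, -0.2865]), np.float64(0.04464088397790056))
flange (array([ 0.6505, -0.2931, -0.0217]), np.float64(0.43838423260805937))
flange (array([ 0.6506, -0.2993,  0.0646]), np.float64(0.8102365361486035))
gland (array([ 0.6511, -0.2939, -0.197 ]), np.float64(0.05645736004434243))
gland (array([ 0.6498, -0.2954, -0.145 ]), np.float64(0.19442116604812643))
sleeve (array([ 0.6499, -0.2945,  0.033 ]), np.float64(0.08534743202416917))
sleeve (array([ 0.6471, -0.2964,  0.0636]), np.float64(0.07820646506777895))
can [array([466.8, 323.1]), array([259.5, 155.7])]
carton [array([136.5, 320.7]), array([522.4, 299.5])]
0.08571564157375625
```

View pics/a13.png

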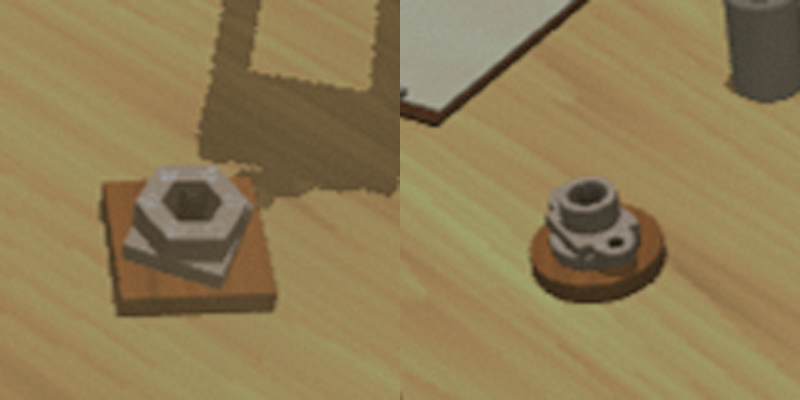

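Both stacks look level and seated: washer and nut at (190,220), and flange, gland and sleeve at (590,225). The tool is clear and the bystanders have not moved. Handing in.

```bash
python3 -c "
from plant import bot
print(bot.job_done())"
```

```text
the job is handed in; nothing more can be done
None
```

I built both stacks and handed the job in, with the arm's last move ending at about 51 s. The round carrier holds flange, gland plate, then sleeve. The square carrier holds washer, then nut.

**One mishap, mended:** the first grasp of the gland slid over the plate and caught only one wall, with a finger inside its opening. I set it down, measured it again and regrasped it lower, and it then seated properly.

**Last checks:**
- **Visible parts:** the fits put the gland, sleeve and nut within about 3 mm of their pin axes at their seated heights. The gland's scene-camera fit was looser than the others. The final picture shows both stacks level.
- **Covered parts:** the final fits of the flange and washer were poor because the parts above hide them. I relied instead on the fits made just after each was placed: both matched seated height and lay within about 3 mm of the axis.
- **Bystanders:** the can's detected position matched its starting one within about 2 pixels in both views. The carton matched within about 1 pixel in the scene view; the top view had no starting detection to compare with.
- **Robot:** at hand-in the gripper was open and clear of everything.

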